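# Load the empty take-up reel onto the winder spindle

### The arm

A 6-joint arm with a two-finger parallel gripper is mounted at the origin on the work surface. World frame = base frame: x ahead of the robot, y to its left, z up, the work surface at z = 0. Lengths are in mm, angles in rad, forces in N, time in s.
With the tool pointing down it reaches from about 275 to 1000 mm from the base axis. Payload 8.4 kg.
Tool frame: the origin (TCP) lies on the centre line of the jaws, within the pads' length; the fingertips stand 17 mm ahead of it and the grasp point (between the pads) lies 2 mm behind it (r.tcp_to_tips is the z of the fingertips in the tool frame, in mm); z points along the fingers, y is the direction in which the jaws open and shut (so a half turn about z gives the same grasp; the last joint's range is limited). The gripper opens to 85 mm and grips with 20 to 120 N. Pads are 22 mm wide; open, the fingers measure 114 mm over their backs; the gripper's body (76 mm by 85 mm) begins 54 mm behind the grasp point. The pads swing forward as they close: fully open they stand 13 mm farther back than shut.
Start: joints at [-1.33, 0.353, 1.633, -0, 1.155, -0.002], TCP at [150.262, -606.671, 248.281] pointing down, gripper open.
Joint ranges: [-2.63, 2.63], [-0.92, 2.1], [0.06, 2.66], [-1.3, 4.44], [0, 2.69], [-3.02, 3.02]. Speed limits (rad/s): [2.22, 2.22, 2.79, 3.14, 3.14, 3.14].

### API

Orientations are given as [roll, pitch, yaw] about the fixed x, y, z axes, in that order (R = Rz(yaw) Ry(pitch) Rx(roll)).
In Python, from rig import r, cams, job gives the robot as it stands.
- The arm moves only by the tool drive_tool, never from a script. Its argument "deltas" is a list of rows, each a list of 4 numbers: the shift along the tool's x, y, z in cm, then the turn about the tool's z in rad. In form: [[x, y, z, roll], ...]. A call has 1 to 12 rows; each row shifts and turns the commanded pose from where the row before left it, along the tool's axes as they then stand; what a row does not reach is not made up. A row lasts 1/12 s, in which the tool goes at most 41.7 mm and 7.16 degrees, less where a joint would pass 70% of its speed; a pose out of reach is approached as far as the arm can. A call with a gripper value outside its range is refused whole. "jaw" is the closure, from 0 (fully open) to 1 (shut), set as the call begins (left out, the last holds). The fingers move at their own pace and stop on an object; "force" is the grip in N (left out, the last holds). Time passes only in rows, so rows that do not move let the fingers close. It gives the time, the measured TCP pose, the force and the opening at its end, in the units of the state.
- r.sense(): the state, without advancing time (a new reading comes with each control period).
- cams.grab_frame(name): name is "side" or "top" or "wrist"; returns (picture, depth): 480x640x3 uint8, red, green, blue; 480x640 float32, mm along the optical axis (not along the pixel's ray), 0 where there is no reading.
- cams.camera_params(name): a dict with "fx", "fy", "cx", "cy" (pixels), "R" (3x3) and "t" (3): a world point X has camera coordinates R X + t. Camera axes: x right, y down, z forward; pixel columns grow to the right and rows downward; lengths in mm; the calibration is good to about 2 mm. A picture is of the moment at which its call begins: read the wrist's pose just before it. camera_params takes no time and is no camera call; for the wrist camera it gives the pose at the moment of the call.
- job.sign_off(): hands the job in, once; it reports no verdict.
The state is a dict: "clock": time; "qpos": joint angles; "qvel": joint speeds; "joint_efforts": joint torques, N m; "eef_pos": TCP position; "tcp_rot": TCP orientation; "contact_force": force on the tool from outside, world axes, zero at the start; "wrist_torque": the same for the moment, N m; "opening": opening from 0.0 (shut) to 1.0 (fully open).
Only numpy, scipy, OpenCV 4.12 (cv2) and the standard library are available. Lean on these libraries where they do the work, as an engineer would, in place of code of your own. Each camera call takes 0.05 s, during which the arm holds its last target. There are 200 camera calls.

### The job

Take the large empty reel, the one with windows cut in its flanges, off its leaning peg and mount it on the winder's upright spindle, lowering it rather than letting it drop. The winder's driver disc carries two dogs: work the reel round until they drop into windows and the reel lies fully down on the disc, then let go of it. Leave the smaller plain reel, and the screwdriver, pliers and steel collar lying about, where they are.

Things in the scene. Friction and masses are not known exactly. Their poses are not given: they have to be found in the camera images.
- reel: The large empty take-up reel, black plastic, 0.18 to 0.37 kg, 87 tall. Origin at the centre of its underside, z along its axis towards the hub's free end. Flanges of diameter 124 at z 0 to 8 and z 40 to 47; bore diameter 24 right through. At the start it rests on the leaning peg of stand, its axis 30 degrees from vertical, its top towards the robot; draw it off along that axis.
- reel_grip (a point): On the reel's axis, 69 above its underside: mid-height of the free part of the hub, a tube of outer diameter 44 that stands out above the upper flange from z 47 to 87. Grip it here. Same axes as the reel.
- reel_window (a point): Middle of one window at the underside, 44 from the axis, 30 degrees from the reel's +x towards +y. Both flanges have the same six windows, 60 degrees apart, wedge-shaped from radius 31 to 52, parted by six spokes 31 wide (one along +x).
- stand: Fixed steel stand of the large reel, base 130 x 100 x 8, origin under the centre of its base. Its peg leans 30 degrees from vertical towards the stand's -x; peg diameter 20, length 60 from the seat. It changes places with the other stand and the winder.
- stand_seat (a point): Centre of the stand's sloping seat, at the peg's foot: 62 above the bench. The reel's underside rests here at the start.
- winder: Fixed winder: grey housing 150 x 150, 55 high, on top a bare driver disc (diameter 120, 8 thick) and a steel spindle upright through its centre. Origin under the housing's centre. Two dogs (upright pins, diameter 10, 9 high) stand on the disc on opposite sides, 44 from the axis. The disc turns with a drag of 0.5 N m; its angle at the start is anything and not told.
- spindle_foot (a point): On the spindle's axis (diameter 21) at the driver disc's top face, 63 above the bench; z up. With the dogs under spokes the reel stops 9 above this face; turned by up to 60 degrees either way, it brings windows over both dogs, with about 1.5 play each side (2 degrees either way), and drops the last 9.
- spindle_tip (a point): The spindle's top, 74 above the disc's top face. The last 16 taper from diameter 21 to 10.
- plain_reel: The smaller reel on a stand of its own, same black plastic: flanges of diameter 92 without windows, hub diameter 36, 80 tall. To be left alone. Origin at the centre of its underside, z along its axis.
- screwdriver: A screwdriver lying flat, red handle, 210 long and 33 thick; a bystander. Origin under the joint of handle and blade, x towards the tip.
- pliers: Pliers lying flat, red grips, about 190 long, 18 thick; a bystander. Origin under the pivot, x towards the jaws.
- collar: A steel collar lying flat, diameter 66, 22 high; a bystander. Origin at the centre of its underside.
Things that resemble listed ones, but are neither listed nor needed, are in the scene too. What is shaped like the stand but pink or red is not meant.

How it is judged (in metres and radians):
On the way:
1. the large reel is drawn off its leaning peg (distance between reel and stand_seat above 0.12 m), for 0.1 s.
At the end, for the whole second after the job is handed in: The large reel is on the spindle, its underside within 3 mm of the driver disc's face (so both dogs are in windows), centred within 4 mm, upright within 0.05 rad, let go and at rest (z of reel in the frame of spindle_foot between -0.003 and 0.003 m and horizontal distance between reel and spindle_foot below 0.004 m and angle between reel's own z axis and vertical below 0.05 rad and linear speed of reel below 0.02 m/s and angular speed of reel below 0.1 rad/s); the robot touches nothing.
It fails at once if the plain reel moved by more than 30 mm (distance of plain_reel from where it was at the start of the episode above 0.03 m).
It fails at once if the screwdriver, pliers or collar moved by more than 50 mm (distance of any of screwdriver, pliers, collar from where it was at the start of the episode above 0.05 m).
It fails at once if the large reel dropped on the spindle (faster than 0.5 m/s there) (horizontal distance between reel and spindle_foot below 0.02 m and z of reel in the frame of spindle_foot below 0.074 m and linear speed of reel above 0.5 m/s).
It also fails if it takes over 61 s, if anything falls off the work surface, if the arm or the gripper's body presses on something with over 40 N, if the wrist force passes 120 N, or if a joint passes its speed limit or range.

## Working session

There is one attempt and no reset: what is moved stays moved. The work goes in short steps, Python scripts to look and compute and a tool call to move; the robot and the scene stay as the last step left them, time stands still between calls to the robot, and variables do not carry over. Pictures are saved under pics/ and viewed, about 8 in all and at most 12, crops included, and the job is handed in when it is done.

Besides the shell and the picture viewer there is one more tool, called after "Emit:" by a JSON object that holds its "api" and its "payload". drive_tool: Moves the arm, as the interface text tells. Its arguments: {"type":"object","properties":{"deltas":{"type":"array"},"jaw":{"type":"number"},"force":{"type":"number"}},"required":["deltas"]}

```bash
mkdir -p pics; ls; python3 - <<'E'
from rig import r,cams,job
import cv2,numpy as np
for n in("top","side"):
    p,d=cams.grab_frame(n)
    cv2.imwrite(f"pics/{n}0.png",p[:,:,::-1]); np.save(f"pics/{n}0.npy",d)
    c=cams.camera_params(n); print(n,{k:np.round(v,3).tolist() for k,v in c.items()})
print(r.sense(), r.tcp_to_tips)
E
```

```text
pics
top {'fx': 576.412, 'fy': 576.412, 'cx': 326.133, 'cy': 243.477, 'R': [[-0.027, -0.999, -0.017], [-0.999, 0.028, -0.045], [0.046, 0.016, -0.999]], 't': [-75.411, 470.517, 1548.383]}
side {'fx': 452.78, 'fy': 452.78, 'cx': 315.816, 'cy': 242.361, 'R': [[0.992, -0.122, 0.018], [-0.063, -0.629, -0.774], [0.106, 0.767, -0.632]], 't': [-502.434, 56.61, 1113.278]}
{'clock': 0.1, 'qpos': array([-1.33039389e+00,  3.53564541e-01,  1.63404672e+00, -1.11261940e-05,
        1.15520730e+00, -2.43123454e-03]), 'qvel': array([-0.00022225, -0.00149735, -0.00341165,  0.00204779,  0.00272207,
        0.00047776]), 'joint_efforts': array([-3.71647311e-04, -6.06354189e+01, -3.42820323e+01, -2.45481817e-05,
        3.91191454e-03, -1.58224572e-05]), 'eef_pos': array([ 150.16631674, -606.2793904 ,  247.65128599]), 'tcp_rot': array([-3.14036672e+00,  7.19310128e-06,  2.42838169e-01]), 'contact_force': array([ 0.12077711, -0.40053114,  0.20777783]), 'wrist_torque': array([ 0.04021546, -0.049882  ,  0.01571821]), 'opening': 1.006021962024982} 17.0
```

View pics/top0.png

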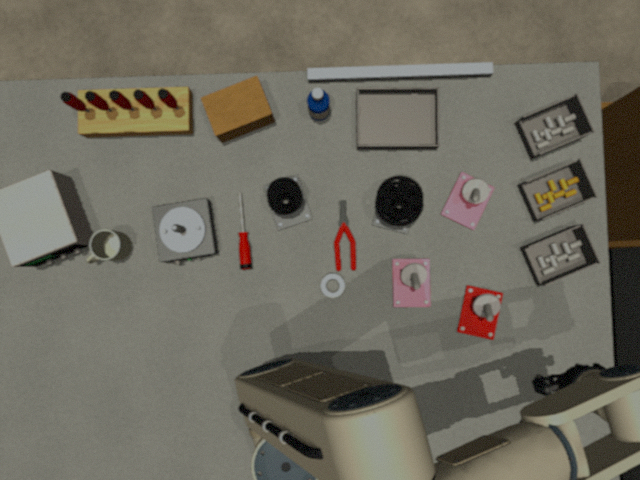

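View pics/side0.png

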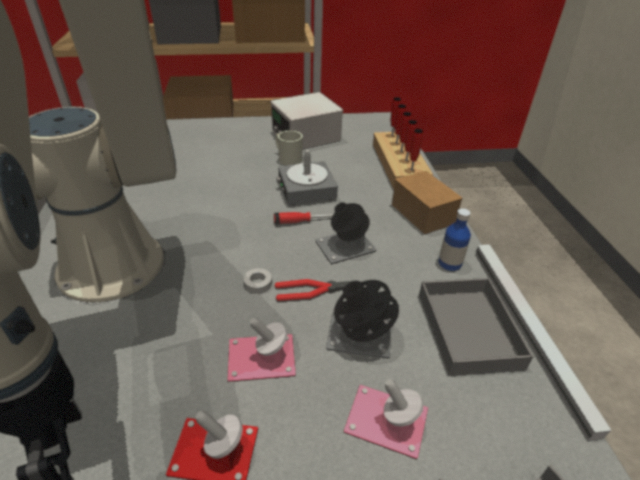

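The top view shows the large windowed reel at (399,201), the plain reel at (286,196) and the winder at (183,230). Pliers are at (345,235), the screwdriver at (243,235), the collar at (333,286), and pink/red decoy stands at (468,200), (412,283) and (481,312). The reel could be confused with:
- the plain reel, top (286,196) / side (350,222): smaller and without windows
- the large reel, top (399,201) / side (366,310): has windows, so this is my choice

I'll check it in one close crop.

```bash
cat > h.py <<'E'
import numpy as np,cv2
from rig import r,cams,job
def cloud(n,d,u0,u1,v0,v1,c=None):
    c=c or cams.camera_params(n)
    v,u=np.mgrid[v0:v1,u0:u1]; z=d[v0:v1,u0:u1].astype(float)
    P=np.stack([(u-c['cx'])/c['fx']*z,(v-c['cy'])/c['fy']*z,z],-1)
    return (P-np.array(c['t']))@np.array(c['R'])   # world, HxWx3
def proj(n,X,c=None):
    c=c or cams.camera_params(n)
    q=np.array(c['R'])@np.array(X)+np.array(c['t']); return q[0]/q[2]*c['fx']+c['cx'],q[1]/q[2]*c['fy']+c['cy']
E
python3 - <<'E'
from h import *
t=cv2.imread('pics/top0.png');s=cv2.imread('pics/side0.png')
f=lambda i,u,v:cv2.resize(i[v-50:v+50,u-50:u+50],(390,390),interpolation=cv2.INTER_CUBIC)
cv2.imwrite('pics/crop0.png',np.hstack([f(t,399,201),f(s,366,310)]))
for n,u,v in (("top",399,201),("side",366,310)):
    d=np.load(f'pics/{n}0.npy'); W=cloud(n,d,u-40,u+40,v-45,v+45); 
    P=W.reshape(-1,3); P=P[(P[:,2]>45)&(P[:,2]<260)]
    print(n,len(P),P.mean(0).round(1),P.min(0).round(),P.max(0).round())
    np.save(f'pics/{n}_reel.npy',P)
d=np.load('pics/top0.npy');W=cloud("top",d,150,216,195,265).reshape(-1,3)
D=W[(W[:,2]>57)&(W[:,2]<70)];print('disc',len(D),D.mean(0),np.median(D,0)); 
T=W[(W[:,2]>100)];print('tip',T[:,:].mean(0),len(T),T.max(0))
E
```

```text
top 1921 [ 568.6 -279.7  103.1] [ 507. -344.   46.] [ 633. -218.  151.]
side 3009 [ 565.6 -298.5  101. ] [ 506. -346.   45.] [ 633. -221.  148.]
disc 1632 [513.67614292 286.40656396  61.77919625] [513.02791786 285.60358538  61.59098334]
tip [488.76411795 201.63018392 424.0523503 ] 91 [ 523.22970989  298.12677931 1566.62360113]
```

View pics/crop0.png

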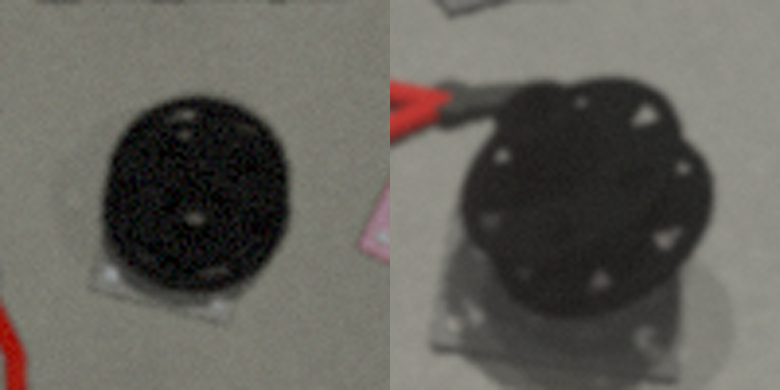

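The crop shows windows through the flanges of the chosen reel (side crop bright holes around (645,115), (665,238), (600,280)), so it is the windowed one. Next I'll fit its pose and the winder's.

```bash
python3 - <<'E'
from h import *
from scipy.optimize import least_squares
A,B=np.load('pics/top_reel.npy'),np.load('pics/side_reel.npy')
def cyl(p,R,z0,z1):
    q=np.stack([np.hypot(p[:,0],p[:,1])-R,np.abs(p[:,2]-(z0+z1)/2)-(z1-z0)/2],1)
    return np.minimum(q.max(1),0)+np.linalg.norm(np.maximum(q,0),axis=1)
def sdf(p): return np.minimum.reduce([cyl(p,62,0,8),cyl(p,62,40,47),cyl(p,22,0,87)])
def fit(P,tag,free):
    def res(k):
        a,t=k[3],k[4] if free else np.pi/6
        z=np.array([np.sin(t)*np.cos(a),np.sin(t)*np.sin(a),np.cos(t)])
        x=np.cross([0,0,1],z);x/=np.linalg.norm(x);y=np.cross(z,x)
        return sdf((P-k[:3])@np.stack([x,y,z],1))
    best=min((least_squares(res,[585,-280,62,a0,.52],loss='soft_l1',f_scale=2) for a0 in(2.6,3.1,-2.7)),key=lambda s:s.cost)
    print(tag,free,best.x.round(3),'med',np.median(np.abs(best.fun)).round(2),'cost',best.cost.round())
for P,t in((A,'top'),(B,'side'),(np.vstack([A,B]),'both')):
    for f in(0,1): fit(P,t,f)
d=np.load('pics/top0.npy');W=cloud("top",d,150,216,195,265).reshape(-1,3)
D=W[(W[:,2]>57)&(W[:,2]<70)];c,rad=cv2.minEnclosingCircle(D[:,:2].astype(np.float32));print('disc',c,rad)
T=W[(W[:,2]>85)&(W[:,2]<160)];print('spindle top',len(T),T.mean(0).round(1),T[T[:,2]>130].mean(0))
d=np.load('pics/side0.npy');W=cloud("side",d,270,345,140,205).reshape(-1,3)
D=W[(W[:,2]>58)&(W[:,2]<68)&(np.hypot(W[:,0]-513,W[:,1]-287)<90)];c,rad=cv2.minEnclosingCircle(D[:,:2].astype(np.float32));print('disc side',c,rad,D.mean(0),np.median(D,0))
T=W[(W[:,2]>80)&(W[:,2]<160)&(np.hypot(W[:,0]-513,W[:,1]-287)<60)];print('spindle side',len(T),T.mean(0).round(1),T.max(0).round())
t=cv2.imread('pics/top0.png');s=cv2.imread('pics/side0.png')
f=lambda i,u,v:cv2.resize(i[v-40:v+40,u-40:u+40],(400,400),interpolation=cv2.INTER_CUBIC)
cv2.imwrite('pics/crop1.png',np.hstack([f(t,183,230),f(s,308,175)]))
E
```

```text
top 0 [ 5.82424e+02 -2.84837e+02  6.18340e+01  2.83200e+00  5.20000e-01] med 1.67 cost 4104.0
top 1 [ 5.82409e+02 -2.84829e+02  6.18280e+01  2.83200e+00  5.23000e-01] med 1.67 cost 4104.0
side 0 [ 5.81273e+02 -2.84772e+02  6.15660e+01  2.85600e+00  5.20000e-01] med 0.68 cost 2348.0
side 1 [ 5.81267e+02 -2.84769e+02  6.15620e+01  2.85600e+00  5.23000e-01] med 0.68 cost 2348.0
both 0 [ 5.81497e+02 -2.84823e+02  6.16510e+01 -3.43000e+00  5.20000e-01] med 0.93 cost 6497.0
both 1 [ 5.81502e+02 -2.84822e+02  6.16540e+01 -3.43000e+00  5.24000e-01] med 0.93 cost 6497.0
disc (513.3870239257812, 280.48504638671875) 96.69041442871094
spindle top 81 [512.7 284.2 119.2] [513.75553928 285.79394245 134.80610025]
disc side (512.3392333984375, 288.3212585449219) 87.29590606689453 [511.29384121 278.19089411  63.53280671] [507.3580896  276.42761503  63.94706745]
spindle side 121 [512.2 280.9 111.3] [522. 291. 140.]
```

View pics/crop1.png

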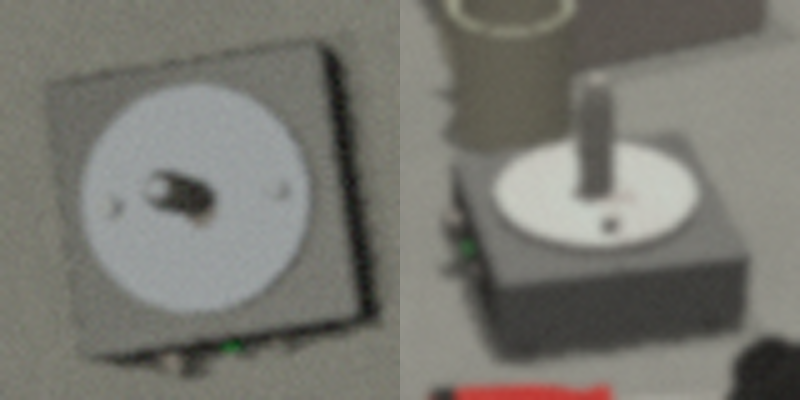

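Reading crop1: spindle tip at top pixel (174.4,227.4), dogs at (165.4,231.4) and (199,228), disc centre at (182,229.4). In the side view the tip is at (307.2,151). I'll rotate and travel towards the reel while working out the winder numbers.

Emit:
{"api": "drive_tool", "payload": {"deltas": [[0, 0, 0, 0.107], [0, 0, 0, 0.107], [0, 0, 0, 0.107], [0, 0, 0, 0.107], [0, 0, 0, 0.107], [1.8, -2.7, 0, 0], [1.8, -2.7, 0, 0], [1.8, -2.7, 0, 0], [1.8, -2.7, 0, 0], [1.8, -2.7, 0, 0], [1.8, -2.7, 0, 0], [1.8, -2.7, 0, 0]], "jaw": 0, "force": 40}}

```text
clock: 1.1
eef_pos: [326.2, -460.7, 248.0]
tcp_rot: [-3.141, 0.0, -0.292]
contact_force: [0.7, -0.8, 0.3]
opening: 0.999
```

```bash
cat >> h.py <<'E'
def go(X):
    s=r.sense(); p=s['eef_pos']; a=s['tcp_rot']; 
    from scipy.spatial.transform import Rotation as Ro
    d=Ro.from_euler('xyz',a).as_matrix().T@(np.array(X)-p)/10
    print('t',round(s['clock'],2),'at',p.round(1),'rot',a.round(3),'J6',s['qpos'][5].round(2),'F',s['contact_force'].round(1),'open',round(s['opening'],3),'-> cm',d.round(2)); return d
def ray(n,u,v,z):
    c=cams.camera_params(n);R=np.array(c['R']);o=-R.T@c['t'];d=R.T@[(u-c['cx'])/c['fx'],(v-c['cy'])/c['fy'],1]
    return o+d*(z-o[2])/d[2]
E
python3 - <<'E'
from h import *
print('tip',ray('top',174.4,227.4,137),ray('side',307.2,151,137))
print('disc',ray('top',182,229.4,63)); a,b=ray('top',165.4,231.4,70),ray('top',199,228,70)
print('dogs',a,b,(a+b)/2,np.linalg.norm(a-b),np.degrees(np.arctan2(*(a-b)[1::-1])))
print('collar',ray('top',333,286,22),'driver',ray('top',245,267,20),ray('top',243,195,5),'spot px',proj('top',[400,90,0]),proj('side',[400,90,0]))
go([546.3,-274,200])
E
```

```text
tip [513.26199445 287.32301981 137.        ] [514.09816087 286.89284179 137.        ]
disc [513.44771652 288.07321639  63.        ]
dogs [508.90954923 329.86064548  70.        ] [515.29736495 241.56130022  70.        ] [512.10345709 285.71097285  70.        ] 88.53009975840202 94.13772494969332
collar [ 353.42611055 -103.85977014   22.        ] driver [410.65673992 131.15249997  20.        ] [607.25982857 134.87179927   5.        ] spot px (np.float64(261.32558915901467), np.float64(270.537171256556)) (np.float64(272.7582037196144), np.float64(233.00228025599066))
t 1.1 at [ 326.2 -460.7  248. ] rot [-3.141  0.    -0.292] J6 0.91 F [ 0.7 -0.8  0.3] open 0.999 -> cm [ 15.7  -24.21   4.81]
```

Emit:
{"api": "drive_tool", "payload": {"deltas": [[1.74, -2.69, 0, 0], [1.74, -2.69, 0, 0], [1.74, -2.69, 0, 0], [1.74, -2.69, 0, 0], [1.75, -2.69, 0, 0], [1.75, -2.69, 0, 0], [1.75, -2.69, 0, 0], [1.75, -2.69, 0, 0], [1.75, -2.69, 0, 0], [0, 0, 0, 0], [0, 0, 0, 0]]}}

```text
clock: 2.02
eef_pos: [546.3, -274.1, 247.7]
tcp_rot: [-3.141, 0.001, -0.289]
contact_force: [-0.3, -1.2, 0.2]
opening: 1.001
```

```bash
python3 - <<'E'
from h import *
c=cams.camera_params('wrist');p,d=cams.grab_frame('wrist')
cv2.imwrite('pics/w1.png',p[:,:,::-1]);np.save('pics/w1.npy',d)
from scipy.optimize import least_squares
W=cloud('wrist',d,0,640,0,480,c).reshape(-1,3);W=W[(d.ravel()>0)]
P=W[(np.hypot(W[:,0]-555,W[:,1]+277)<90)&(W[:,2]>45)&(W[:,2]<165)][::5]
def cyl(p,R,z0,z1):
    q=np.stack([np.hypot(p[:,0],p[:,1])-R,np.abs(p[:,2]-(z0+z1)/2)-(z1-z0)/2],1)
    return np.minimum(q.max(1),0)+np.linalg.norm(np.maximum(q,0),axis=1)
def fr(k):
    a,t=k[3],k[4];z=np.array([np.sin(t)*np.cos(a),np.sin(t)*np.sin(a),np.cos(t)])
    x=np.cross([0,0,1],z);x/=np.linalg.norm(x);return np.stack([x,np.cross(z,x),z],1)
def res(k):
    p=(P-k[:3])@fr(k);return np.minimum.reduce([cyl(p,62,0,8),cyl(p,62,40,47),cyl(p,22,0,87)])
s=least_squares(res,[582,-284.8,62,2.85,.523],loss='soft_l1',f_scale=2)
print(len(P),s.x.round(3),np.median(np.abs(s.fun)).round(2)); k=s.x
g=k[:3]+74*fr(k)[:,2];print('grip',g.round(1));go(g-[0,0,2])
E
```

```text
3967 [ 5.81663e+02 -2.85370e+02  6.14990e+01  2.85900e+00  5.23000e-01] 0.39
grip [ 546.2 -275.1  125.6]
t 2.07 at [ 545.4 -274.9  247.7] rot [ 3.141e+00  1.000e-03 -2.910e-01] J6 1.39 F [ 0.2  0.5 -0.2] open 1.0 -> cm [ 9.000e-02 -1.000e-02  1.241e+01]
```

View pics/w1.png

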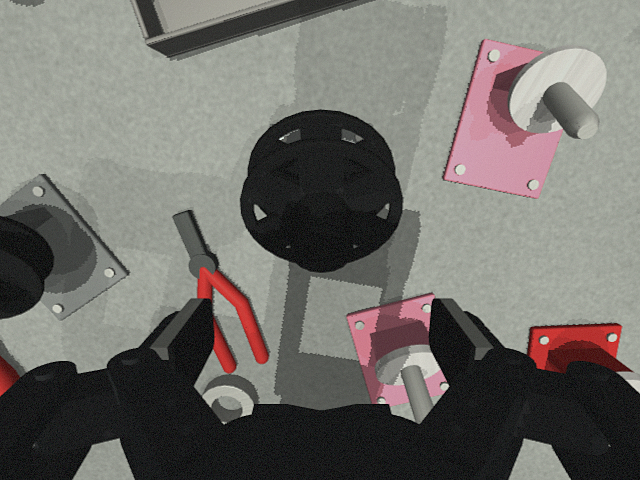

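The wrist picture shows the reel centred at (320,190), with its windows symmetric about the tool's x axis: the far pair is at (289,136) and (352,136). The wrist fit matches the first fit to 1 mm, so I'm descending and gripping.

Emit:
{"api": "drive_tool", "payload": {"deltas": [[0, 0, 2.0, 0], [0.05, 0, 2.0, 0], [0, 0, 2.0, 0], [0, 0, 2.0, 0], [0, 0, 1.6, 0], [0, 0, 1.2, 0], [0, 0, 0.9, 0], [0, 0, 0.6, 0], [0, 0, 0.1, 0], [0, 0, 0, 0]]}}

```text
clock: 2.9
eef_pos: [546.0, -275.8, 124.4]
tcp_rot: [3.142, -0.0, -0.292]
contact_force: [0.5, -0.8, 0.1]
opening: 0.997
```

Emit:
{"api": "drive_tool", "payload": {"deltas": [[0, 0, 0, 0], [0, 0, 0, 0], [0, 0, 0, 0], [0, 0, 0, 0], [0, 0, 0, 0], [0, 0, 0, 0], [0, 0, 0, 0], [0, 0, 0, 0]], "jaw": 1, "force": 50}}

```text
clock: 3.57
eef_pos: [546.5, -275.5, 125.2]
tcp_rot: [-3.142, -0.001, -0.292]
contact_force: [-0.8, 2.5, 5.2]
opening: 0.504
```

Emit:
{"api": "drive_tool", "payload": {"deltas": [[-0.3, 0, -0.52, 0], [-0.5, 0, -0.87, 0], [-0.6, 0, -1.04, 0], [-0.6, 0, -1.04, 0], [-0.6, 0, -1.04, 0], [-0.6, 0, -1.04, 0], [-0.6, 0, -1.04, 0], [-0.6, 0, -1.04, 0], [-0.6, 0, -1.04, 0], [0, 0, 0, 0]]}}

```text
clock: 4.4
eef_pos: [497.6, -261.2, 213.3]
tcp_rot: [3.141, -0.002, -0.292]
contact_force: [1.3, 0.6, -3.4]
opening: 0.507
```

Emit:
{"api": "drive_tool", "payload": {"deltas": [[-0.9, -0.9, -1.0, 0], [-1.6, -1.6, -0.6, 0], [-2.0, -2.1, 0, 0], [-2.2, -2.3, 0, 0], [-2.2, -2.3, 0, 0], [-2.2, -2.3, 0, 0], [-2.2, -2.3, 0, 0], [-2.2, -2.3, 0, 0], [-2.2, -2.3, 0, 0], [-2.0, -2.1, 0, 0], [-1.6, -1.6, 0, 0], [-0.9, -0.9, 0, 0]]}}

```text
clock: 5.4
eef_pos: [350.1, 24.7, 226.8]
tcp_rot: [-3.141, 0.001, -0.291]
contact_force: [-0.1, 0.2, -3.3]
opening: 0.505
```

```bash
python3 - <<'E'
from h import *
go([350,22,110])
p,d=cams.grab_frame('side');np.save('pics/s2.npy',d)
cv2.imwrite('pics/s2.png',cv2.resize(p[120:360,100:420,::-1],(800,600),interpolation=cv2.INTER_CUBIC))
E
```

```text
t 5.4 at [350.1  24.7 226.8] rot [-3.141e+00  1.000e-03 -2.910e-01] J6 1.93 F [-0.1  0.2 -3.3] open 0.505 -> cm [ 0.07  0.26 11.68]
```

View pics/s2.png

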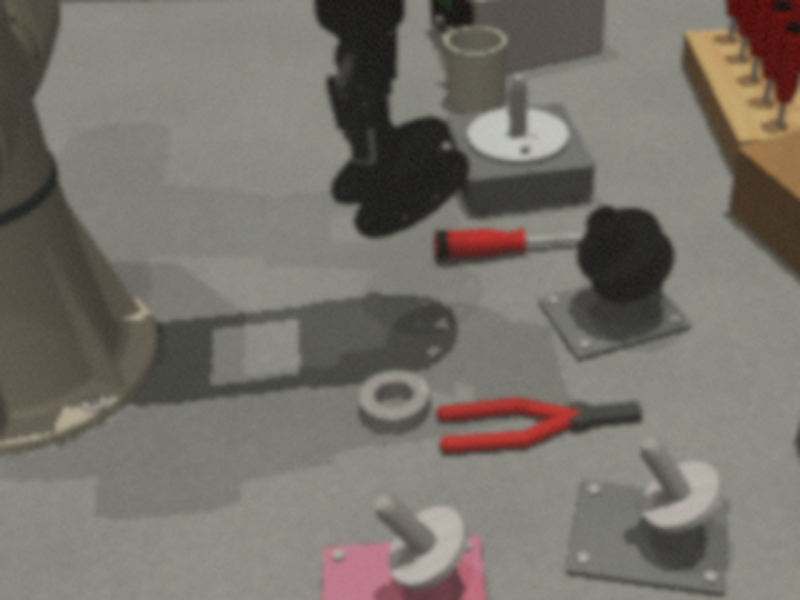

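The side view shows the reel in the gripper, still leaning about 30 degrees, with free bench below it. I'll lower it until its low edge touches, then roll it upright about that edge.

Emit:
{"api": "drive_tool", "payload": {"deltas": [[0, 0, 1.5, 0], [0, 0, 2.0, 0], [0, 0, 2.0, 0], [0, 0, 2.0, 0], [0, 0, 2.0, 0], [0, 0, 1.5, 0], [0, 0, 1.0, 0], [0, 0, 0.7, 0], [0, 0, 0.2, 0], [0, 0, 0, 0]], "force": 30}}

```text
clock: 6.28
eef_pos: [351.8, 22.9, 97.8]
tcp_rot: [3.141, 0.001, -0.292]
contact_force: [0.7, -0.1, -2.4]
opening: 0.503
```

Emit:
{"api": "drive_tool", "payload": {"deltas": [[0, 0, 0.2, 0], [0, 0, 0.2, 0], [0, 0, 0, 0]]}}

```text
clock: 6.53
eef_pos: [352.5, 23.1, 94.3]
tcp_rot: [-3.141, -0.001, -0.292]
contact_force: [0.3, 0.8, -2.4]
opening: 0.504
```

Emit:
{"api": "drive_tool", "payload": {"deltas": [[0, 0, 0.2, 0], [0.4, 0, 0.15, 0], [0.4, 0, 0.1, 0], [0.4, 0, 0.12, 0], [0.4, 0, 0.13, 0], [0.4, 0, 0.16, 0], [0.4, 0, 0.17, 0], [0, 0, 0, 0]]}}

```text
clock: 7.2
eef_pos: [377.2, 16.2, 84.7]
tcp_rot: [-3.14, -0.004, -0.292]
contact_force: [2.1, 0.5, 10.6]
opening: 0.504
```

Emit:
{"api": "drive_tool", "payload": {"deltas": [[0.38, 0, 0.19, 0], [0.37, 0, 0.2, 0], [0.36, 0, 0.22, 0], [0.35, 0, 0.23, 0], [0.34, 0, 0.25, 0], [0.32, 0, 0.25, 0], [0, 0, 0, 0]]}}

```text
clock: 7.78
eef_pos: [397.1, 10.1, 71.2]
tcp_rot: [-3.14, -0.003, -0.292]
contact_force: [2.8, 1.4, 6.9]
opening: 0.504
```

```bash
python3 - <<'E'
from h import *
go([390,10,72])
p,d=cams.grab_frame('side');np.save('pics/s3.npy',d)
cv2.imwrite('pics/s3.png',cv2.resize(p[150:300,180:380,::-1],(600,450),interpolation=cv2.INTER_CUBIC))
W=cloud('side',d,180,380,150,300).reshape(-1,3); P=W[(np.hypot(W[:,0]-395,W[:,1]-10)<75)&(W[:,2]>25)&(W[:,2]<58)]
A=np.c_[P[:,:2],np.ones(len(P))]
Q=P[P[:,2]>40]
for i in range(4):
    A=np.c_[Q[:,:2],np.ones(len(Q))];k=np.linalg.lstsq(A,Q[:,2],rcond=None)[0];e=np.abs(A@k-Q[:,2]);print(len(Q),k,np.median(e));Q=Q[e<np.percentile(e,85)]
print(Q.mean(0))
E
```

```text
t 7.78 at [397.1  10.1  71.2] rot [-3.14e+00 -3.00e-03 -2.92e-01] J6 1.88 F [2.8 1.4 6.9] open 0.504 -> cm [-0.68  0.22 -0.08]
922 [7.60889766e-04 6.66349123e-03 4.74566220e+01] 1.1106354521533035
783 [-8.63186136e-04  2.38036133e-03  4.82430557e+01] 0.915297283012869
665 [-2.32459962e-03 -1.21366298e-04  4.88856122e+01] 0.7703661322205093
565 [-2.50445766e-03 -2.39168894e-03  4.89616300e+01] 0.6433678126978393
[395.04318282  -3.23687283  47.96018191]
```

View pics/s3.png

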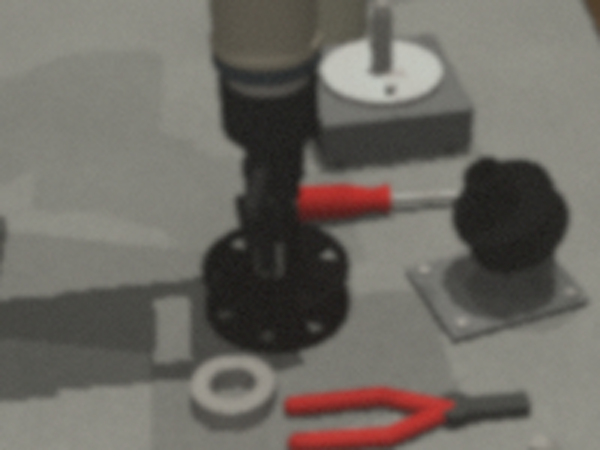

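The reel now stands upright on the bench, with a fitted flange slope below 0.003 and its top face at 48 mm. I'll release it, rise, measure its centre and window angle, and take it again.

Emit:
{"api": "drive_tool", "payload": {"deltas": [[0, 0, 0, 0], [0, 0, 0, 0], [0, 0, 0, 0], [0, 0, 0, 0], [0, 0, 0, 0]], "jaw": 0}}

```text
clock: 8.25
eef_pos: [395.0, 10.1, 70.3]
tcp_rot: [3.142, 0.0, -0.292]
contact_force: [0.1, -0.1, 0.6]
opening: 0.998
```

Emit:
{"api": "drive_tool", "payload": {"deltas": [[0, 0, -1.0, 0], [0, 0, -2.0, 0], [0, 0, -2.5, 0], [0, 0, -2.5, 0], [0, 0, -2.5, 0], [-0.5, 0, -2.5, 0], [-1.5, 0, -2.0, 0], [-1.0, 0, -1.0, 0], [0, 0, 0, 0]]}}

```text
clock: 9.0
eef_pos: [366.0, 19.0, 232.1]
tcp_rot: [-3.14, -0.003, -0.292]
contact_force: [0.6, 0.3, 0.2]
opening: 1.003
```

```bash
python3 - <<'E'
from h import *
from scipy.optimize import least_squares
c=cams.camera_params('wrist');p,d=cams.grab_frame('wrist')
cv2.imwrite('pics/w4.png',p[:,:,::-1]);np.save('pics/w4.npy',d)
V=cloud('wrist',d,0,640,0,480,c);W=V.reshape(-1,3);W=W[(d.ravel()>0)]
P=W[(np.hypot(W[:,0]-397,W[:,1]-10)<85)&(W[:,2]>5)&(W[:,2]<100)][::5]
def cyl(p,R,z0,z1):
    q=np.stack([np.hypot(p[:,0],p[:,1])-R,np.abs(p[:,2]-(z0+z1)/2)-(z1-z0)/2],1)
    return np.minimum(q.max(1),0)+np.linalg.norm(np.maximum(q,0),axis=1)
def res(k):
    q=P-[k[0],k[1],0];return np.minimum.reduce([cyl(q,62,0,8),cyl(q,62,40,47),cyl(q,22,0,87)])
s=least_squares(res,[397,10],loss='soft_l1',f_scale=2);k=s.x;print(k,np.median(abs(s.fun)))
# window angle: flange-top-height points vs holes, as seen at radius 34..50 (project flange plane z=47)
R=np.array(c['R']);t=np.array(c['t']);th=np.radians(np.arange(0,360,1.));cnt=np.zeros(360);n=np.zeros(360)
for rr in np.arange(36,50,2.):
    X=np.stack([k[0]+rr*np.cos(th),k[1]+rr*np.sin(th),0*th+47],1)@R.T+t
    u=np.round(X[:,0]/X[:,2]*c['fx']+c['cx']).astype(int);v=np.round(X[:,1]/X[:,2]*c['fy']+c['cy']).astype(int)
    ok=(u>=0)&(u<640)&(v>=0)&(v<480)
    z=np.full(360,np.nan);z[ok]=V[v[ok],u[ok],2]
    cnt+=np.where(ok,(z<40),0);n+=ok
f=cnt/np.maximum(n,1);print('hole fraction per 5deg',f.reshape(-1,5).mean(1).round(1))
print('phase: window centre at',np.degrees(np.angle(np.sum(f*np.exp(6j*th)))/6),'mod 60')
go([k[0],k[1],70])
E
```

```text
[397.78311977   9.23761813] 0.7246983338496165
hole fraction per 5deg [0.2 0.8 1.  1.  0.9 0.2 0.  0.  0.  0.  0.  0.  0.  0.3 0.8 1.  0.9 0.2
 0.  0.  0.  0.  0.  0.  0.  0.2 0.7 1.  0.4 0.  0.  0.  0.  0.  0.  0.
 0.1 0.7 0.9 0.5 0.1 0.  0.  0.  0.  0.  0.  0.  0.5 1.  0.9 0.5 0.1 0.
 0.  0.  0.  0.  0.  0.  0.6 1.  1.  0.9 0.3 0.  0.  0.  0.  0.  0.  0. ]
phase: window centre at 13.2513724012999 mod 60
t 9.05 at [366.5  18.8 231. ] rot [-3.141e+00 -2.000e-03 -2.920e-01] J6 1.91 F [-0.5  0.2 -0.6] open 1.003 -> cm [ 3.24  0.03 16.11]
```

View pics/w4.png

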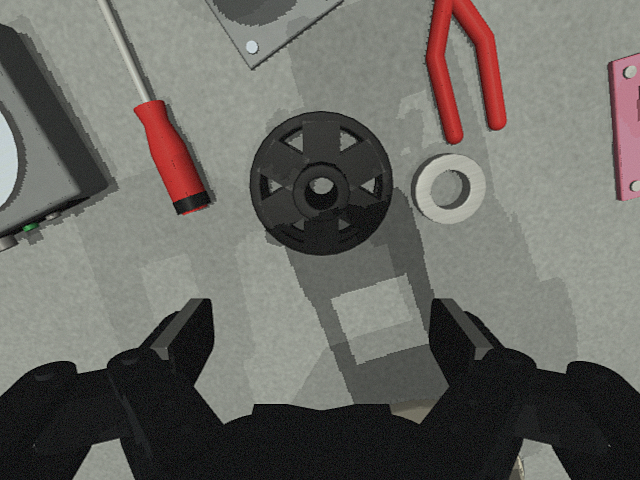

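The picture shows the reel flat at (321,183), six windows open and clear of the collar at (449,187). The window phase is 13.25 deg mod 60; the dogs are at 94.1, so I need a world turn of about +20.9 deg. Taking the reel again.

Emit:
{"api": "drive_tool", "payload": {"deltas": [[0.8, 0, 1.0, 0], [1.2, 0, 2.0, 0], [0.9, 0, 2.5, 0], [0.32, 0, 2.5, 0], [0, 0, 2.5, 0], [0, 0, 2.2, 0], [0, 0, 1.8, 0], [0, 0, 1.0, 0], [0, 0, 0.6, 0], [0, 0, 0, 0], [0, 0, 0, 0]]}}

```text
clock: 9.97
eef_pos: [397.1, 9.3, 68.8]
tcp_rot: [3.141, 0.001, -0.292]
contact_force: [-0.4, -0.8, 0.4]
opening: 1.0
```

Emit:
{"api": "drive_tool", "payload": {"deltas": [[0, 0, 0, 0], [0, 0, 0, 0], [0, 0, 0, 0], [0, 0, 0, 0], [0, 0, 0, 0], [0, 0, 0, 0], [0, 0, 0, 0], [0, 0, 0, 0]], "jaw": 1, "force": 60}}

```text
clock: 10.63
eef_pos: [397.7, 9.5, 70.2]
tcp_rot: [-3.141, -0.001, -0.292]
contact_force: [-1.8, 0.1, 11.3]
opening: 0.506
```

Emit:
{"api": "drive_tool", "payload": {"deltas": [[0, 0, -0.7, 0], [0, 0, -1.2, 0], [0, 0, -2.0, 0], [0, 0, -2.0, -0.06], [0, 0, -2.0, -0.06], [0, 0, -2.0, -0.06], [0, 0, -2.0, -0.06], [0, 0, -2.0, -0.06], [0, 0, -1.5, -0.064], [0, 0, -0.7, 0], [0, 0, 0, 0]]}}

```text
clock: 11.55
eef_pos: [397.8, 9.4, 231.8]
tcp_rot: [3.141, -0.003, 0.07]
contact_force: [0.8, 1.8, -3.4]
opening: 0.504
```

```bash
python3 -c "
from h import *
go([513.5,287.3,231])"
```

```text
t 11.55 at [397.8   9.4 231.8] rot [ 3.141e+00 -3.000e-03  7.000e-02] J6 1.52 F [ 0.8  1.8 -3.4] open 0.504 -> cm [ 13.48 -26.91   0.12]
```

Emit:
{"api": "drive_tool", "payload": {"deltas": [[0.5, -1.0, 0, 0], [1.0, -2.0, 0, 0], [1.3, -2.6, 0, 0], [1.3, -2.6, 0, 0], [1.3, -2.6, 0, 0], [1.3, -2.6, 0, 0], [1.3, -2.6, 0, 0], [1.3, -2.6, 0, 0], [1.3, -2.6, 0, 0], [1.3, -2.6, 0, 0], [1.0, -2.0, 0, 0], [0.58, -1.1, 0, 0]]}}

```text
clock: 12.55
eef_pos: [512.5, 289.4, 228.6]
tcp_rot: [3.141, 0.001, 0.071]
contact_force: [-1.3, -1.5, -3.3]
opening: 0.505
```

Emit:
{"api": "drive_tool", "payload": {"deltas": [[0, 0, 0, 0], [0, 0, 0, 0], [0, 0, 0, 0]]}}

```text
clock: 12.8
eef_pos: [511.5, 286.2, 229.4]
tcp_rot: [3.14, 0.002, 0.071]
contact_force: [-0.3, -1.0, -3.6]
opening: 0.504
```

```bash
python3 - <<'E'
from h import *
go([513.5,287.3,231])
c=cams.camera_params('wrist');p,d=cams.grab_frame('wrist');cv2.imwrite('pics/w5.png',p[:,:,::-1])
# reel pose in hand: flange plane tilt and centre
V=cloud('wrist',d,0,640,0,480,c).reshape(-1,3);z0=r.sense()['eef_pos'][2]-70
Q=V[(np.hypot(V[:,0]-513.5,V[:,1]-287.3)<62)&(abs(V[:,2]-z0-47)<5)]
print(z0,len(Q),Q.mean(0))
for i in range(4):
    A=np.c_[Q[:,:2]-[513.5,287.3],np.ones(len(Q))];k=np.linalg.lstsq(A,Q[:,2],rcond=None)[0];e=np.abs(A@k-Q[:,2]);Q=Q[e<np.percentile(e,90)]
print('flange tilt',k,np.median(e))
p,d=cams.grab_frame('side');cv2.imwrite('pics/s5.png',cv2.resize(p[90:240,220:420,::-1],(800,600),interpolation=cv2.INTER_CUBIC))
E
```

```text
t 12.8 at [511.5 286.2 229.4] rot [3.14e+00 2.00e-03 7.10e-02] J6 2.01 F [-0.3 -1.  -3.6] open 0.504 -> cm [ 0.21 -0.1  -0.16]
159.74346677594468 26327 [533.57393883 287.34235005 206.50616926]
flange tilt [-3.66589640e-03 -1.83357037e-03  2.06640537e+02] 0.31737633452857494
```

View pics/s5.png

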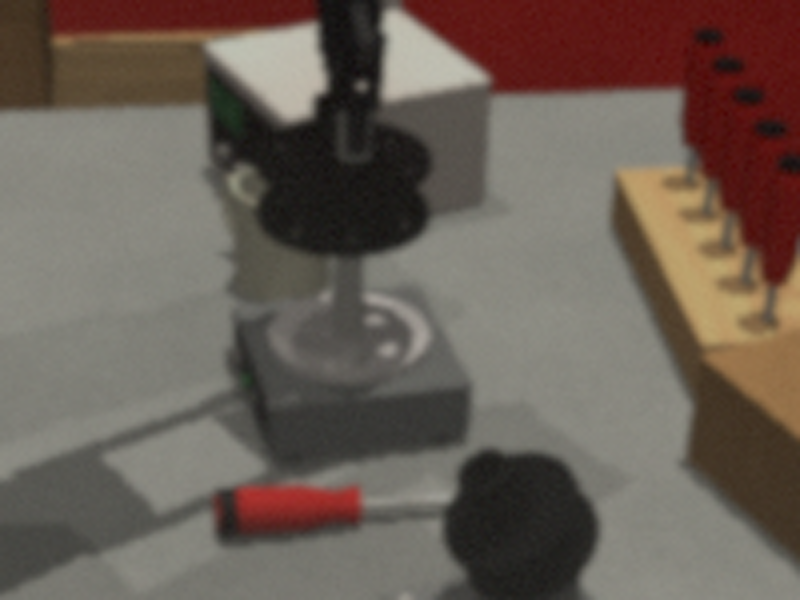

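The side picture shows the reel level above the spindle and lined up with it (flange slope about 0.004). I'm correcting 2 mm and lowering onto the taper.

Emit:
{"api": "drive_tool", "payload": {"deltas": [[0.2, -0.1, 0, 0], [0, 0, 0.6, 0], [0, 0, 0.8, 0], [0, 0, 0.7, 0], [0, 0, 0.5, 0], [0, 0, 0.4, 0], [0, 0, 0.4, 0], [0, 0, 0.3, 0], [0, 0, 0.3, 0], [0, 0, 0, 0]]}}

```text
clock: 13.73
eef_pos: [514.6, 288.6, 189.9]
tcp_rot: [-3.141, -0.001, 0.072]
contact_force: [1.9, -0.1, -4.7]
opening: 0.501
```

Emit:
{"api": "drive_tool", "payload": {"deltas": [[0, 0, 0.3, 0], [0, 0, 0.3, 0], [0, 0, 0.3, 0], [0, 0, 0.3, 0], [0, 0, 0.3, 0], [0, 0, 0.3, 0], [0, 0, 0, 0]]}}

```text
clock: 14.32
eef_pos: [514.5, 288.6, 171.8]
tcp_rot: [-3.142, -0.0, 0.072]
contact_force: [4.6, 1.3, -5.3]
opening: 0.502
```

Emit:
{"api": "drive_tool", "payload": {"deltas": [[0.1, 0, 0, 0], [0, 0, 0.3, 0], [0, 0, 0.3, 0], [0, 0, 0.3, 0], [0, 0, 0.3, 0], [0, 0, 0.3, 0], [0, 0, 0.2, 0], [0, 0, 0, 0]]}}

```text
clock: 14.98
eef_pos: [515.1, 288.5, 154.7]
tcp_rot: [3.141, 0.001, 0.072]
contact_force: [1.2, -0.6, -3.8]
opening: 0.502
```

Emit:
{"api": "drive_tool", "payload": {"deltas": [[0, 0, 0.3, 0], [0, 0, 0.3, 0], [0, 0, 0.3, 0], [0, 0, 0.2, 0], [0, 0, 0.2, 0], [0, 0, 0.1, 0], [0, 0, 0, 0], [0, 0, 0, 0]]}}

```text
clock: 15.65
eef_pos: [515.2, 288.6, 141.2]
tcp_rot: [3.142, 0.0, 0.072]
contact_force: [2.7, 0.2, -4.5]
opening: 0.5
```

Emit:
{"api": "drive_tool", "payload": {"deltas": [[0, 0, 0.15, 0], [0, 0, 0.15, 0], [0, 0, 0.15, 0], [0, 0, 0, 0], [0, 0, 0, 0]]}}

```text
clock: 16.07
eef_pos: [515.2, 288.6, 136.6]
tcp_rot: [3.142, 0.0, 0.072]
contact_force: [1.0, -0.7, -3.8]
opening: 0.504
```

The underside is now at about 66.6, below the dogs' tops (72), with no resistance, so the dogs are in the windows. I'll lower the last 4 mm.

Emit:
{"api": "drive_tool", "payload": {"deltas": [[0, 0, 0.15, 0], [0, 0, 0.15, 0], [0, 0, 0.1, 0], [0, 0, 0, 0], [0, 0, 0, 0]]}}

```text
clock: 16.48
eef_pos: [515.3, 288.6, 133.3]
tcp_rot: [-3.142, -0.0, 0.072]
contact_force: [-0.8, -0.6, 4.8]
opening: 0.504
```

The force went from -3.8 to +4.8 N at a TCP height of 133.3 (expected 133), so the reel is seated. Releasing and backing off.

Emit:
{"api": "drive_tool", "payload": {"deltas": [[0, 0, 0, 0], [0, 0, 0, 0], [0, 0, 0, 0], [0, 0, 0, 0], [0, 0, 0, 0], [0, 0, 0, 0]], "jaw": 0}}

```text
clock: 16.98
eef_pos: [515.2, 288.6, 132.7]
tcp_rot: [3.142, 0.0, 0.072]
contact_force: [-0.1, 0.3, -0.1]
opening: 1.005
```

Emit:
{"api": "drive_tool", "payload": {"deltas": [[0, 0, -0.6, 0], [0, 0, -1.2, 0], [0, 0, -2.0, 0], [0, 0, -2.5, 0], [0, 0, -2.5, 0], [0, 0, -2.5, 0], [-0.5, 0, -2.0, 0], [-1.5, 0, -1.0, 0], [-1.0, 0, -0.5, 0], [0, 0, 0, 0], [0, 0, 0, 0]]}}

```text
clock: 17.9
eef_pos: [485.0, 286.4, 281.2]
tcp_rot: [-3.141, -0.001, 0.072]
contact_force: [0.6, 0.1, -0.7]
opening: 0.999
```

```bash
python3 - <<'E'
from h import *
from scipy.optimize import least_squares
go([513.5,287.3,231])
c=cams.camera_params('wrist');p,d=cams.grab_frame('wrist');cv2.imwrite('pics/w6.png',p[:,:,::-1])
V=cloud('wrist',d,0,640,0,480,c).reshape(-1,3);V=V[d.ravel()>0]
P=V[(np.hypot(V[:,0]-513.5,V[:,1]-287.3)<75)&(V[:,2]>75)&(V[:,2]<160)][::5]
def cyl(p,R,z0,z1):
    q=np.stack([np.hypot(p[:,0],p[:,1])-R,np.abs(p[:,2]-(z0+z1)/2)-(z1-z0)/2],1)
    return np.minimum(q.max(1),0)+np.linalg.norm(np.maximum(q,0),axis=1)
def res(k):
    from scipy.spatial.transform import Rotation as Ro
    q=(P-k[:3])@Ro.from_euler('xy',k[3:5]).as_matrix();return np.minimum.reduce([cyl(q,62,0,8),cyl(q,62,40,47),cyl(q,22,0,87),cyl(q,10.5,0,87)])
s=least_squares(res,[513.5,287.3,65,0,0],loss='soft_l1',f_scale=2);print('reel pos, tilt',s.x.round(3),np.median(abs(s.fun)).round(2))
for n in('side',):
    p,d=cams.grab_frame(n);cv2.imwrite('pics/s6.png',cv2.resize(p[90:390,220:420,::-1],(400,600),interpolation=cv2.INTER_CUBIC))
E
```

```text
t 17.9 at [485.  286.4 281.2] rot [-3.141e+00 -1.000e-03  7.200e-02] J6 2.03 F [ 0.6  0.1 -0.7] open 0.999 -> cm [2.84 0.12 5.02]
reel pos, tilt [5.14740e+02 2.87482e+02 6.35340e+01 1.00000e-03 1.00000e-03] 0.54
```

View pics/s6.png

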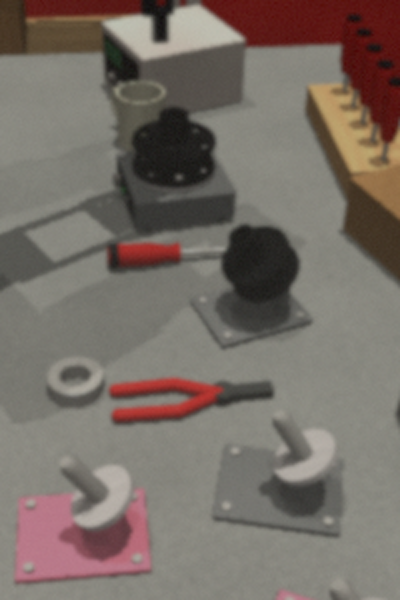

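View pics/w6.png

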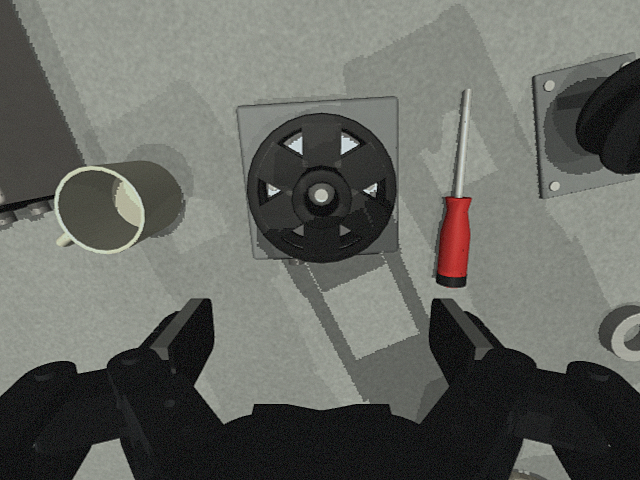

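The side view shows the reel seated on the winder and everything else where it was. In the wrist view the spindle end is centred in the hub at (321,195) and the gripper is clear. The fit gives z 63.5 (the disc face is at 63) and a tilt of 0.001, so I'm handing in.

```bash
python3 -c "
from rig import r,job
print(r.sense()['contact_force']);print(job.sign_off())"
```

```text
[ 0.43056881 -1.28683467  0.1332903 ]
the job is handed in; nothing more can be done
None
```

The windowed reel is on the winder's spindle, seated on the driver disc with both dogs in windows. I handed in at about 18 s of the 61 s. The hand-in gives no verdict, so this rests on my own last checks.

- **Method:** The tool can only point straight down. I drew the reel off its peg along the leaning axis, rolled it upright on free bench, released it, measured its window angle and gripped it again. I then turned it about 21 degrees to match the dogs and lowered it in small steps.
- **Seating:** The reel met no resistance at the dogs' tops and stopped at the expected height. The last camera fit puts its underside at 63.5 mm (disc face 63) with a tilt of about 0.001 rad.
- **Centring:** The fitted centre is about 1.2 mm from the spindle position I measured earlier, which is within calibration error.
- **Released and clear:** The jaws are fully open, the gripper is well above the reel, and the force reading is near zero.
- **Other items:** The plain reel, screwdriver, pliers and collar look unmoved in the final side picture; I judged this by eye and did not measure them.
- **Disagreements:** The only one was a sideways force of up to about 5 N on the spindle, which went away after a 1 mm shift. No check failed.

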